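# Walk the riser block round to face the fence

### The job

Without gripping or lifting it, push the heavy riser block at one corner and then another to walk it round on the breadboard until one of its long sides faces the fence squarely, still clear of the fence. Then slide it straight up until that long side is flush against the fence, with the yellow line on the block within the fence's yellow band. Don't strike the fence with a corner while the block is still skewed, leave everything else where it stands, and finish with the hand clear.

Things in the scene. Friction and masses are not known exactly. Their poses are not given: they have to be found in the camera images.
- block: loose aluminium riser block (0.75 to 1 kg) with blue sides: 88 mm along its x, 118 along its y, 36 high; origin at the centre of its underside, z up. Long sides at x = -44 and +44 mm; either may face the fence. A yellow line 12 mm wide crosses the middle of its top along x. Slides on dry friction (3 to 12 N); pushed square to a side near a corner, it turns about a point some 35 mm beyond its centre.
- fence: straight ground-steel fence fixed to the breadboard on the side of the block away from the robot: 30 mm along its x, 260 mm along its y, 28 mm high; origin at the centre of its underside, z up. Its working face is the one at x = -15 mm, looking along -x towards the block and the robot. A yellow band 30 mm wide (y from -15 to +15 mm) is painted round its middle.
- long_plate_a: blue plate on the long side at x = -44 mm of the block, 34 mm high, its outer surface is that side of the block; the origin is its centre and its axes are the block's
- long_plate_b: blue plate on the long side at x = +44 mm of the block, 34 mm high, its outer surface is that side of the block; the origin is its centre and its axes are the block's
- short_plate_a: blue plate on the short side at y = -59 mm of the block, 34 mm high, its outer surface is that side of the block; the origin is its centre and its axes are the block's
- short_plate_b: blue plate on the short side at y = +59 mm of the block, 34 mm high, its outer surface is that side of the block; the origin is its centre and its axes are the block's
- post: bystander, loose, leave it alone: a bright steel optical post standing on a round foot, 46 mm across and 72 mm tall; origin in its underside
- lens_tube: bystander, loose, leave it alone: a black upright lens tube with a blue ring, 44 mm across and 50 mm tall; origin in its underside
- jar: bystander, loose, leave it alone: a small jar with a white cap, 44 mm across and 55 mm tall, beyond the fence; origin in its underside
- driver: bystander, loose, leave it alone: a red-handled screwdriver 150 mm long lying beyond the fence; origin on its length
- positioner: bystander, loose, leave it alone: a black micropositioner on a 50 mm square base, 60 mm tall, with a blue knob, beside the end of the fence; origin in its underside
- tray: bystander, loose, leave it alone: a grey two-pocket parts tray, 110 x 80 x 22 mm, beside the other end of the fence; origin in its underside
Mind the look-alikes: they are no part of the job. What is shaped like the block but brown, pink or red is not meant.

How it is judged:
On the way:
1. a long side of the block faces the fence to within about 7 degrees (0.12 rad) while the block is still clear of the fence (a gap of at least 8 mm) (angle between the y axis of block and the y axis of fence, either way round below 0.12 rad and x of block in the frame of fence below -0.067 m), for 0.1 s.
At the end, for the whole second after the job is handed in: the block lies flat and at rest with a long side flush against the fence's working face (within 3.5 mm and 2 degrees), its centre within 15 mm of the middle of the fence (yellow line within the yellow band) (angle between the y axis of block and the y axis of fence, either way round below 0.035 rad and x of block in the frame of fence between -0.0625 and -0.055 m and y of block in the frame of fence between -0.015 and 0.015 m and height (world z) of block below 0.004 m and angle between block's own z axis and vertical below 0.05 rad and linear speed of block below 0.005 m/s and angular speed of block below 0.05 rad/s); the robot touches nothing.
It fails at once if the block is lifted (5 mm) or tipped (6 degrees) (height (world z) of block above 0.005 m or angle between block's own z axis and vertical above 0.105 rad).
It fails at once if the block is gripped: fingers press on two opposite sides at once ((contact force between the fingers and long_plate_a above 1 N and contact force between the fingers and long_plate_b above 1 N) or (contact force between the fingers and short_plate_a above 1 N and contact force between the fingers and short_plate_b above 1 N)).
It fails at once if the block strikes the fence (over 3 N) while skewed by more than about 11 degrees (0.2 rad) (angle between the y axis of block and the y axis of fence, either way round above 0.2 rad and contact force between block and fence above 3 N).
It fails at once if a bystander is moved by more than 15 mm (distance of any of post, lens_tube, jar, driver, positioner, tray from where it was at the start of the episode above 0.015 m).
It also fails if it takes over 67 s, if anything falls off the work surface, if the arm or the gripper's body presses on something with over 40 N, if the wrist force passes 120 N, or if a joint passes its speed limit or range.

### The arm

A 6-joint arm with a two-finger parallel gripper is mounted at the origin on the work surface. World frame = base frame: x ahead of the robot, y to its left, z up, the work surface at z = 0. Lengths are in m, angles in rad, forces in N, time in s.
With the tool pointing down it reaches from about 0.35 to 0.775 m from the base axis. Payload 5.5 kg.
Tool frame: the origin (TCP) lies at the very end of the fingers, on their centre line; the grasp point (between the pads) lies 19 mm behind it; z points along the fingers, y is the line along which they close (so a half turn about z gives the same grasp; the last joint's range is limited). The gripper opens to 85 mm and grips with 20 to 120 N. Pads are 22 mm wide; open, the fingers measure 114 mm over their backs; the gripper's body (76 mm by 85 mm) begins 54 mm behind the grasp point. The pads swing forward as they close: fully open they stand 13 mm farther back than shut.
Start: joints at [-1.489, 0.313, 0.046, 1.304, 0, 1.431], TCP at [0.126, -0.561, 0.204] pointing down, gripper open.
Joint ranges: [-2.76, 2.76], [-0.86, 1.69], [-1.03, 1.26], [-2.2, 2.34], [-1.47, 1.5], [-3.14, 3.14]. Speed limits (rad/s): [2.57, 2.57, 3.14, 3.14, 3.14, 3.14].

### API

Orientations are given as a unit quaternion [w, x, y, z].
In Python, from workcell import env, cams, ticket, spotter gives the robot as it stands.
- The arm moves only by the tool jog_arm, never from a script. Its argument "increments" is a list that holds one entry, the list of rows, each a list of 7 numbers: the shift along the tool's x, y, z in units of 0.25 m (1.0 is 0.25 m), then the turn, a rotation vector about the tool's x, y, z in units of 180 degrees (1.0 is 180 degrees), then the closure in counts, from 0 (fully open) to 255 (shut). A call has 1 to 20 rows; each row shifts and turns the commanded pose from where the row before left it, along the tool's axes as they then stand; what a row does not reach is not made up. A row lasts 1/10 s, in which the tool goes at most 50 mm and 8.59 degrees, less where a joint would pass 70% of its speed; a pose out of reach is approached as far as the arm can. A call with a number of a shift or a turn outside -1 to 1 is refused whole. A call with a gripper value outside its range is refused whole. The fingers move at their own pace and stop on an object; "force" is the grip in N (left out, the last holds). Time passes only in rows, so rows that do not move let the fingers close. It gives the time, the measured TCP pose, the force, the opening and the grip force at its end, in the units of the state.
- env.get_state(): the state, without advancing time (a new reading comes with each control period).
- cams.read_camera(name): name is "scene" or "top"; returns a dict with "pixels" (480x640x3 uint8, red, green, blue), "fx", "fy", "cx", "cy" (pixels), "k1" (the pictures are not rectified: a ray, as slopes to the right and down, at radius r is drawn at 1 + k1 r^2 times it, then the intrinsics apply), "xyz" and "attitude" of the camera in the world. Camera axes: x right, y down, z forward; pixel columns grow to the right and rows downward; lengths in m; the calibration is good to about 2 mm. A picture is of the moment at which its call begins. There is no depth.
- ticket.hand_in(): hands the job in; it is judged then, once.
Trained networks look in the newest picture that a camera, given by its name, has taken for a name from the list of things; names that differ only in an ending like _2 or _b are one class to them, and where a whole thing is asked for, a point or a joint stands for the part that bears it (a point fixed in the world has none). Each returns a list of dicts, best first, with "conf" (0 to 1); they miss things now and then, are a little off and sometimes report something else, mostly with a low value. They report only what shows in the picture. A call takes as long as a camera call. They do not tell look-alikes from the thing itself.
- spotter.find_in(target, camera): "uv" ([column, row] in pixels, amid what is visible of it).
- spotter.cut_out(target, camera): "region" (480x640 bool, what is visible of it) and "uv" ([column, row] in pixels, amid what is visible of it).
- spotter.landmark_of(target, camera): "uv" ([column, row] in pixels: a listed point, or the origin of a listed thing).
The state is a dict: "clock": time; "joint_pos": joint angles; "qvel": joint speeds; "tau": joint torques, N m; "tcp_pos": TCP position; "orientation": TCP orientation; "wrist_force": force on the tool from outside, world axes, zero at the start; "ft_torque": the same for the moment, N m; "finger_gap": finger opening in m; "grip_force": force on a finger pad.
Only numpy, scipy, OpenCV 4.12 (cv2) and the standard library are available. Lean on these libraries where they do the work, as an engineer would, in place of code of your own. Each camera call takes 0.05 s, during which the arm holds its last target. There are 200 camera calls.

## Working session

There is one attempt and no reset: what is moved stays moved. The work goes in short steps, Python scripts to look and compute and a tool call to move; the robot and the scene stay as the last step left them, time stands still between calls to the robot, and variables do not carry over. Pictures are saved under pics/ and viewed, at most 10 in all, crops included, and the job is handed in when it is done.

Besides the shell and the picture viewer there is one more tool, called after ">>>" as name(argument=value, ...), one argument or row to a line, values as JSON. jog_arm: Moves the arm, as the interface text tells. Shifts and turns lie within -1 to 1; 1 stands for 0.25 m of shift or 180 degrees of turn. Its arguments: {"type":"object","properties":{"increments":{"type":"array"},"force":{"type":"number"}},"required":["increments"]}

```bash
mkdir -p pics && ls
python3 - <<'E'
from workcell import env,cams,ticket,spotter
import cv2
for n in("top","scene"):
    c=cams.read_camera(n); cv2.imwrite(f"pics/{n}0.png",c["pixels"][:,:,::-1])
    print(n,{k:v for k,v in c.items() if k!="pixels"})
    for t in("block","fence","post","lens_tube","positioner","tray","jar"):
        print(t,[(x["uv"],round(x["conf"],2)) for x in spotter.find_in(t,n)])
print(env.get_state())
E
```

```text
pics
top {'fx': 523.8017680870234, 'fy': 523.8017680870234, 'cx': 325.74115236258865, 'cy': 237.6754785324378, 'k1': -0.02759531315926296, 'xyz': array([0.45570312, 0.0524392 , 1.0929273 ]), 'attitude': array([-0.02374509,  0.71572565, -0.69696018,  0.03767602])}
block [([222.7, 289.7], 0.88), ([298.3, 341.7], 0.85), ([427.7, 312.9], 0.7), ([368.6, 173.6], 0.61)]
fence [([368.1, 174.9], 0.96)]
post [([471.4, 248.0], 0.61)]
lens_tube [([245.5, 201.3], 0.81)]
positioner [([468.9, 185.5], 0.58)]
tray [([259.9, 144.5], 0.86)]
jar [([344.6, 138.8], 0.79), ([473.0, 250.4], 0.44)]
scene {'fx': 481.7216429090683, 'fy': 481.7216429090683, 'cx': 321.924209560997, 'cy': 235.25012810914848, 'k1': -0.04607779801624469, 'xyz': array([ 1.18181706, -0.01242667,  0.80965076]), 'attitude': array([-0.25657515,  0.69794551,  0.62881917, -0.22721733])}
block [([282.7, 238.3], 0.67), ([211.9, 203.2], 0.64), ([394.3, 204.5], 0.63), ([321.1, 180.1], 0.57)]
fence [([273.4, 302.0], 0.84)]
post [([162.9, 255.9], 0.86), ([274.3, 303.9], 0.17)]
lens_tube [([394.5, 264.6], 0.64)]
positioner [([160.4, 304.6], 0.72)]
tray [([395.3, 322.4], 0.57)]
jar [([300.5, 333.9], 0.74)]
{'clock': 0.8, 'joint_pos': array([-1.48861359e+00,  3.13149152e-01,  4.61300125e-02,  1.30361903e+00,
       -6.49879906e-06,  1.43118590e+00]), 'qvel': array([ 0.00163531,  0.00205322, -0.00020608,  0.0008966 ,  0.00117519,
        0.00029053]), 'tau': array([ 7.13147765e-04, -4.80388713e+01,  2.98795241e+01, -3.56840510e-04,
       -3.77398226e-05, -2.33015152e-05]), 'tcp_pos': array([ 0.12647496, -0.56097059,  0.20396443]), 'orientation': array([ 7.89510276e-05,  9.93857270e-01,  1.10669419e-01, -5.51835017e-06]), 'wrist_force': array([-0.87035273, -0.26183846, -0.29614362]), 'ft_torque': array([ 0.02211543, -0.0005953 ,  0.05088304]), 'grip_force': 0.0, 'finger_gap': 0.08553597676470145}
```

View pics/top0.png

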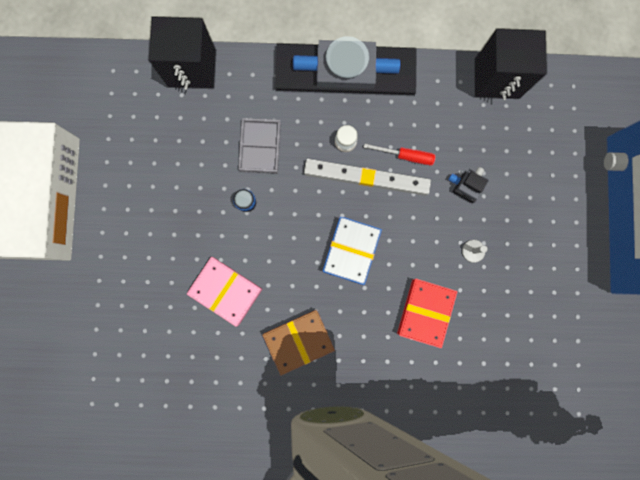

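View pics/scene0.png

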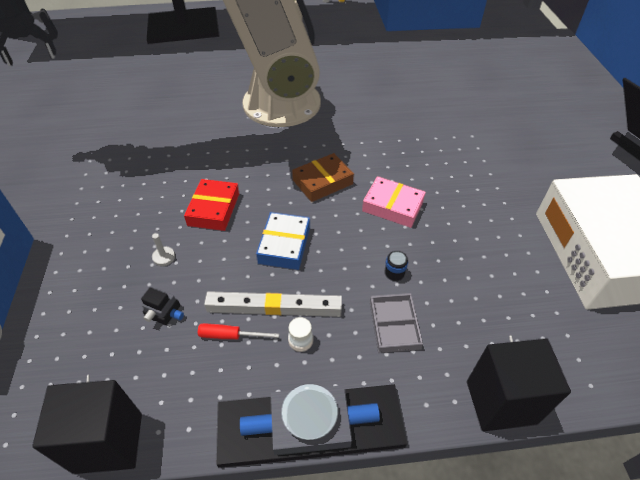

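The top view shows these candidates: white top with blue sides at (352,250), pink at (224,291), brown at (298,342) and red at (428,313). The block is the one at (352,250). The fence is at (368,175), with its yellow band.

```bash
cat > h.py <<'E'
import numpy as np, cv2
from scipy.spatial.transform import Rotation as R
from workcell import env,cams,ticket,spotter
def plane(c,uv,z):
    K=np.array([[c["fx"],0,c["cx"]],[0,c["fy"],c["cy"]],[0,0,1]])
    n=cv2.undistortPoints(np.float64(uv).reshape(-1,1,2),K,np.array([c["k1"],0,0,0.]))[:,0]
    q=c["attitude"]; d=R.from_quat([q[1],q[2],q[3],q[0]]).apply(np.c_[n,np.ones(len(n))])
    return c["xyz"]+d*((z-c["xyz"][2])/d[:,2])[:,None]
def rect(c,seed,z,win):
    """bright/yellow top face near the seed -> centre, sizes (long, short), direction of long axis (rad, towards +y)"""
    p=c["pixels"].astype(int); r,g,b=p[...,0],p[...,1],p[...,2]
    m=((p.min(2)>135)&(p.max(2)-p.min(2)<50))|((r>150)&(g>120)&(b<110))
    w=np.zeros_like(m); u,v=map(int,seed); w[max(v-win,0):v+win,max(u-win,0):u+win]=1
    n,l,s,_=cv2.connectedComponentsWithStats((m&w).astype(np.uint8))
    k=1+s[1:,4].argmax(); cs,_=cv2.findContours((l==k).astype(np.uint8),0,2)
    pts=plane(c,np.vstack(cs)[:,0],z)[:,:2]
    (ce,(a,bb),an)=cv2.minAreaRect((pts*1000).astype(np.float32))
    an=np.radians(an); 
    if a<bb: an+=np.pi/2;a,bb=bb,a
    an=(an)%np.pi
    return np.array(ce)/1000,(a,bb),an,(l==k)
def look(c=None,seedb=(352,250)):
    c=c or cams.read_camera("top")
    return c,rect(c,seedb,.036,55)
E
cat > m.py <<'E'
from h import *
c,b=look(); f=rect(c,(368,175),.028,70)
for n,x in(("block",b),("fence",f)): print(n,x[0].round(4),np.round(x[1],1),np.degrees(x[2]).round(2))
p=c["pixels"].copy()
for x in (b,f): p[x[3]]=p[x[3]]//2+np.array([0,127,0],np.uint8)
cv2.imwrite("pics/crop0.png",cv2.resize(np.hstack([p[130:310,290:440],c["pixels"][130:310,290:440]])[:,:,::-1],None,fx=2.6,fy=2.6))
for n,u,z in(("post",(474,250),.0),("lens",(245,200),.05),("pos",(470,186),.03),("tray",(260,145),.02),("jar",(346,138),.05),("red",(428,313),.036),("brown",(298,342),.036),("pink",(224,291),.036)):
    print(n,plane(c,[u],z)[0].round(3))
E
python3 m.py
```

```text
block [ 0.5246 -0.021 ] [114.1  90.8] 164.16
fence [ 0.6822 -0.0509] [262.1  41.8] 82.96
post [ 0.534 -0.281  0.   ]
lens [0.618 0.197 0.05 ]
pos [ 0.664 -0.263  0.03 ]
tray [0.74  0.175 0.02 ]
jar [ 0.752 -0.003  0.05 ]
red [ 0.402 -0.177  0.036]
brown [0.338 0.083 0.036]
pink [0.435 0.234 0.036]
```

View pics/crop0.png

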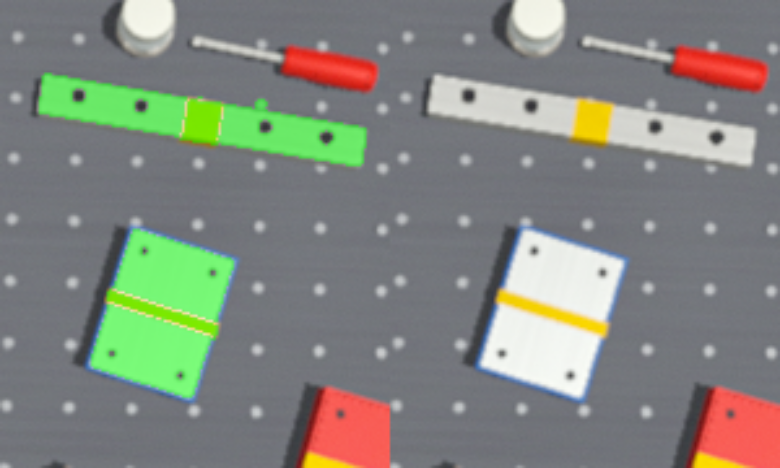

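```bash
cat >> h.py <<'E'
def opened(c,seed,z,win):
    d=dict(c); p=c["pixels"].astype(int); r,g,b=p[...,0],p[...,1],p[...,2]
    m=(((p.min(2)>135)&(p.max(2)-p.min(2)<50))|((r>150)&(g>120)&(b<110))).astype(np.uint8)
    m=cv2.morphologyEx(m,cv2.MORPH_CLOSE,np.ones((3,3))); m=cv2.morphologyEx(m,cv2.MORPH_OPEN,np.ones((7,7)))
    d["pixels"]=np.repeat(m[...,None]*200,3,2).astype(np.uint8); return rect(d,seed,z,win)
E
python3 - <<'E'
from h import *
c=cams.read_camera("top")
f=opened(c,(368,175),.028,70); b=opened(c,(352,250),.036,55)
for x in(b,f): print(x[0].round(4),np.round(x[1],1),np.degrees(x[2]).round(2))
p=c["pixels"].astype(int); m=f[3]&(p[...,2]<110)&(p[...,0]>150)
v,u=np.nonzero(m); q=plane(c,np.c_[u,v],.028); print("band",q.mean(0).round(4))
print("profile across fence", [tuple(p[y,345]) for y in range(160,190,1)])
E
```

```text
[ 0.5246 -0.021 ] [114.1  90.7] 164.4
[ 0.6793 -0.0504] [262.5  35.6] 81.79
band [ 0.6782 -0.0502  0.028 ]
profile across fence [(np.int64(117), np.int64(118), np.int64(123)), (np.int64(115), np.int64(118), np.int64(122)), (np.int64(112), np.int64(116), np.int64(122)), (np.int64(109), np.int64(112), np.int64(119)), (np.int64(127), np.int64(130), np.int64(132)), (np.int64(182), np.int64(182), np.int64(178)), (np.int64(208), np.int64(209), np.int64(201)), (np.int64(195), np.int64(196), np.int64(190)), (np.int64(140), np.int64(139), np.int64(137)), (np.int64(73), np.int64(73), np.int64(74)), (np.int64(55), np.int64(52), np.int64(56)), (np.int64(65), np.int64(66), np.int64(67)), (np.int64(101), np.int64(102), np.int64(99)), (np.int64(159), np.int64(158), np.int64(154)), (np.int64(200), np.int64(200), np.int64(195)), (np.int64(211), np.int64(212), np.int64(206)), (np.int64(212), np.int64(213), np.int64(207)), (np.int64(213), np.int64(214), np.int64(208)), (np.int64(213), np.int64(213), np.int64(208)), (np.int64(190), np.int64(191), np.int64(185)), (np.int64(145), np.int64(145), np.int64(140)), (np.int64(115), np.int64(117), np.int64(113)), (np.int64(114), np.int64(116), np.int64(117)), (np.int64(116), np.int64(119), np.int64(124)), (np.int64(117), np.int64(119), np.int64(126)), (np.int64(118), np.int64(118), np.int64(126)), (np.int64(115), np.int64(119), np.int64(123)), (np.int64(117), np.int64(120), np.int64(126)), (np.int64(114), np.int64(115), np.int64(121)), (np.int64(114), np.int64(118), np.int64(124))]
```

>>> jog_arm(
  increments=[
    [[0, 0, 0, 0, 0, 0.0383, 255], [0, 0, 0, 0, 0, 0.0383, 255], [0, 0, 0, 0, 0, 0.0383, 255], [0.0635, -0.168, 0, 0, 0, 0, 255], [0.0635, -0.168, 0, 0, 0, 0, 255], [0.0635, -0.168, 0, 0, 0, 0, 255], [0.0635, -0.168, 0, 0, 0, 0, 255], [0.0635, -0.168, 0, 0, 0, 0, 255], [0.0635, -0.168, 0, 0, 0, 0, 255], [0.0635, -0.168, 0, 0, 0, 0, 255], [0.0635, -0.168, 0, 0, 0, 0, 255], [0.0635, -0.168, 0, 0, 0, 0, 255], [0.0635, -0.168, 0, 0, 0, 0, 255], [0.0635, -0.168, 0, 0, 0, 0, 255], [0.0635, -0.168, 0, 0, 0, 0, 255], [0.0635, -0.168, 0, 0, 0, 0, 255], [0.0635, -0.168, 0, 0, 0, 0, 255], [0.0635, -0.168, 0, 0, 0, 0, 255]],
  ],
)

```text
clock: 2.7
tcp_pos: [0.4494, 0.0255, 0.2042]
orientation: [-0.003, 0.998, -0.063, 0.001]
wrist_force: [0.3, -1.0, 0.2]
finger_gap: -0.0004
grip_force: 0.0
```

```bash
cat >> h.py <<'E'
F=np.array([.681,-.0505]); A=np.radians(82.)
n=np.array([np.sin(A),-np.cos(A)]); t=np.array([np.cos(A),np.sin(A)])
def ff(p): d=np.asarray(p)[:2]-F; return np.array([d@n,d@t])
def tool():
    s=env.get_state(); q=s["orientation"]; x=R.from_quat([q[1],q[2],q[3],q[0]]).as_matrix()
    print("t",round(s["clock"],2),"tool XY(mm)",(ff(s["tcp_pos"])*1000).round(1),"z",round(s["tcp_pos"][2]*1000,1),"yaw-8",np.degrees(np.arctan2(x[1,0],x[0,0])).round(2),"down",x[:,2].round(3),"F",s["wrist_force"].round(1))
def block(seed=(352,250)):
    c=cams.read_camera("top"); b=opened(c,seed,.036,60)
    an=np.degrees(b[2])-82; print("block XY(mm)",(ff(b[0])*1000).round(1),"size",np.round(b[1],1),"ang",an.round(1)); return c
E
python3 -c "
from h import *
tool()"
```

```text
t 2.7 tool XY(mm) [-239.9   43.1] z 204.2 yaw-8 -7.23 down [ 0.002  0.006 -1.   ] F [ 0.3 -1.   0.2]
```

>>> jog_arm(
  increments=[
    [[0, 0, 0.1536, 0, 0, 0, 255], [0, 0, 0.1536, 0, 0, 0, 255], [0, 0, 0.1536, 0, 0, 0, 255], [0, 0, 0.1536, 0, 0, 0, 255], [0, 0, 0.1536, 0, 0, 0, 255], [0, 0, 0, 0, 0, 0, 255], [0.04, 0, 0, 0, 0, 0, 255], [0.04, 0, 0, 0, 0, 0, 255], [0.04, 0, 0, 0, 0, 0, 255], [0.04, 0, 0, 0, 0, 0, 255], [0.04, 0, 0, 0, 0, 0, 255], [0.04, 0, 0, 0, 0, 0, 255], [0.04, 0, 0, 0, 0, 0, 255], [0.04, 0, 0, 0, 0, 0, 255], [0, 0, 0, 0, 0, 0, 255]],
  ],
)

```text
clock: 4.2
tcp_pos: [0.53, 0.0132, 0.0119]
orientation: [-0.003, 0.998, -0.065, 0.001]
wrist_force: [-0.2, 0.3, -0.9]
finger_gap: -0.0003
grip_force: 0.0
```

```bash
python3 -c "
from h import *
tool(); c=block(); cv2.imwrite('pics/p1.png',cv2.resize(c['pixels'][130:370,240:490,::-1],None,fx=2.4,fy=2.4))"
```

```text
t 4.2 tool XY(mm) [-158.4   42. ] z 11.9 yaw-8 -7.46 down [ 0.002  0.006 -1.   ] F [-0.2  0.3 -0.9]
block XY(mm) [-157.     8.3] size [254.2 180.3] ang 95.6
```

View pics/p1.png

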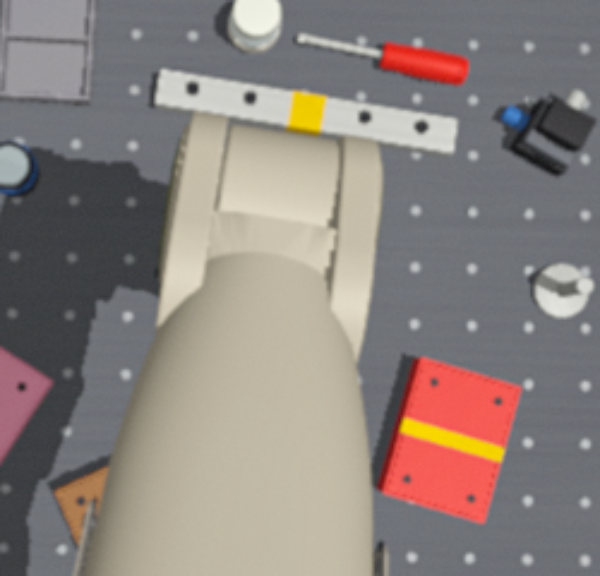

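The arm hides the block in the top view, so I'll use the scene camera.

```bash
python3 -c "
from h import *
c=cams.read_camera('scene'); cv2.imwrite('pics/s1.png',cv2.resize(c['pixels'][130:340,140:440,::-1],None,fx=2.6,fy=2.6))
for z in [.028]: print(ff(plane(c,[(273,298)],z)[0]))
"
```

```text
[-0.00668089  0.00143268]
```

View pics/s1.png

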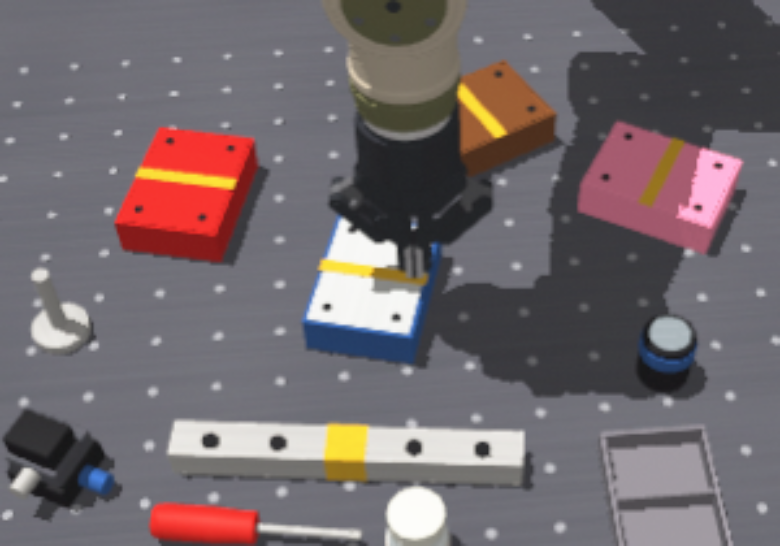

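```bash
cat >> h.py <<'E'
def proj(c,P):
    q=c["attitude"]; p=R.from_quat([q[1],q[2],q[3],q[0]]).inv().apply(np.atleast_2d(P)-c["xyz"])
    s=p[:,:2]/p[:,2:]; s=s*(1+c["k1"]*(s**2).sum(1,keepdims=True)); return s*c["fx"]+[c["cx"],c["cy"]]
E
python3 -c "
from h import *
c=cams.read_camera('scene'); s=env.get_state()
for z in(0,.04,.08): print(((proj(c,s['tcp_pos']+[0,0,z])-[140,130])*2.6).round())
# corners of the top: front-left, front-right, yellow ends (crop px)
for k in [(308,318),(412,333),(321,265),(427,280)]: print(k,(ff(plane(c,[(k[0]/2.6+140,k[1]/2.6+130)],.036)[0])*1000).round(1))
cv2.imwrite('pics/s2.png',cv2.resize(c['pixels'][190:280,240:330,::-1],None,fx=6,fy=6,interpolation=cv2.INTER_CUBIC))
"
```

```text
[[415. 291.]]
[[413. 259.]]
[[412. 225.]]
(308, 318) [-109.9  -37.9]
(412, 333) [-98.3  44.5]
(321, 265) [-164.7  -33.8]
(427, 280) [-152.2   53.1]
```

View pics/s2.png

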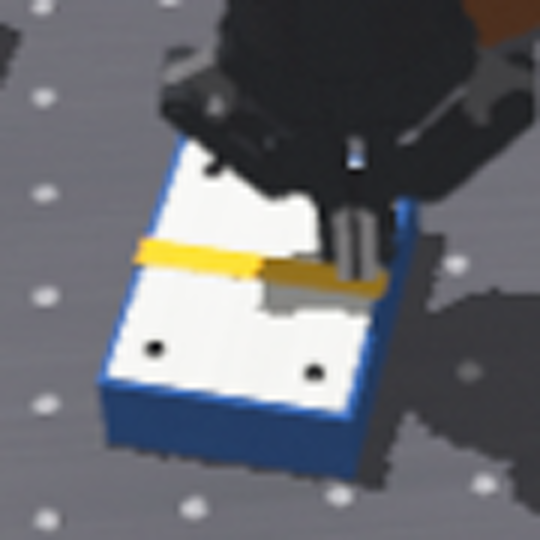

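The picture puts the block where it started, with the fingertip over its top instead of behind it. I'll back out the way I came and check the real tip height in free space.

>>> jog_arm(
  increments=[
    [[-0.08, 0, 0, 0, 0, 0, 255], [-0.08, 0, 0, 0, 0, 0, 255], [-0.08, 0, 0, 0, 0, 0, 255], [-0.08, 0, 0, 0, 0, 0, 255], [0, 0, 0, 0, 0, 0, 255]],
  ],
)

```text
clock: 4.85
tcp_pos: [0.4448, 0.0246, 0.0114]
orientation: [-0.003, 0.998, -0.065, -0.002]
wrist_force: [-0.3, 0.4, -0.7]
finger_gap: 0.0001
grip_force: 0.0
```

```bash
python3 -c "
from h import *
tool(); c=cams.read_camera('scene'); s=env.get_state(); print(s['tcp_pos'])
for z in(0,.04): print(((proj(c,s['tcp_pos']+[0,0,z])-[220,150])*5).round())
cv2.imwrite('pics/s3.png',cv2.resize(c['pixels'][150:270,220:350,::-1],None,fx=5,fy=5,interpolation=cv2.INTER_CUBIC))
"
```

```text
t 4.85 tool XY(mm) [-244.4   41.5] z 11.4 yaw-8 -7.43 down [-0.003  0.006 -1.   ] F [-0.3  0.4 -0.7]
[0.44727784 0.02416822 0.01184119]
[[408. 319.]]
[[405. 257.]]
```

View pics/s3.png

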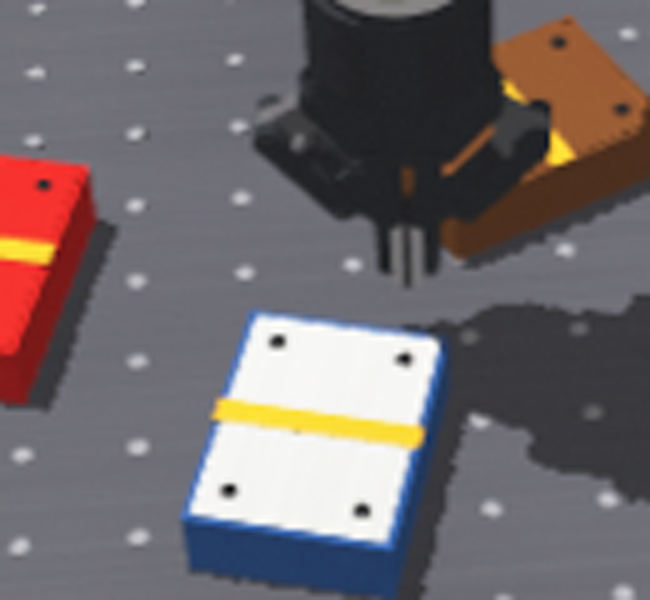

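The fingertip shows at (407,287), but the reported TCP projects to (408,319). The real tip is about 22–25 mm above the reading, so it passed over the block. I'll lower it gently.

>>> jog_arm(
  increments=[
    [[0, 0, 0.03, 0, 0, 0, 255], [0, 0, 0.03, 0, 0, 0, 255], [0, 0, 0.02, 0, 0, 0, 255], [0, 0, 0, 0, 0, 0, 255]],
  ],
)

```text
clock: 5.3
tcp_pos: [0.4484, 0.0239, -0.0093]
orientation: [-0.003, 0.998, -0.065, -0.001]
wrist_force: [-0.9, -0.3, 0.4]
finger_gap: -0.0002
grip_force: 0.0
```

```bash
python3 -c "
from h import *
tool(); c=cams.read_camera('scene'); s=env.get_state(); print(s['tcp_pos'],s['finger_gap'])
for z in(0,.04): print((proj(c,s['tcp_pos']+[0,0,z])).round(1))
g=c['pixels'][195:225,:,:].astype(int).mean(2)
print(g[:,294:310].round().astype(int))
"
```

```text
t 5.3 tool XY(mm) [-240.7   41.3] z -9.3 yaw-8 -7.45 down [-0.001  0.006 -1.   ] F [-0.9 -0.3  0.4]
[ 0.44855401  0.0239043  -0.00892885] -0.00012468487495610547
[[301.7 220.4]]
[[301.2 208.4]]
[[ 37  37  36  37  35  33  71 101  83  43  36  35  35  36  36  37]
 [ 37  36  35  35  35  35  56  88  73  35  35  35  36  37  37  36]
 [ 36  35  34  35  35  35  43  49  41  34  35  35  35  36  38  37]
 [ 36  35  36  37  37  36  33  33  34  35  36  36  36  37  36  36]
 [ 37  36  36  36  37  36  33  33  34  37  36  36  36  35  36  36]
 [ 37  36  36  36  35  36  35  34  35  36  35  36  36  36  36  36]
 [ 45  35  35  37  35  36  35  33  35  36  36  35  35  36  43  59]
 [ 74  41  35  36  35  42  44  40  41  38  36  36  37  39  71 103]
 [ 96  60  36  39  52  78  72  55  69  67  47  37  37  48  95 115]
 [105  70  35  46  86 112  88  54  98 111  74  36  37  47  93 113]
 [105  72  36  37  93 118  89  54  96 117  84  39  37  47  93 111]
 [112  79  37  36  93 117  88  52  96 117  89  45  36  47  91 110]
 [111  79  36  36  92 117  88  53  96 118  88  45  37  48  92 110]
 [111  79  37  36  94 116  89  55  
[... 404 characters left out ...]
 108 106 103 102 102 102 102]
 [138 132 123 118 115 112  93  81  75  67  67  61  58  57  58  57]
 [207 199 188 188 175 158 151 119  80  65  62  61  61  60  59  59]
 [246 245 245 249 244 234 233 214 148  97  93  92  88  78  68  61]
 [246 245 245 245 245 245 245 245 222 181 156 138 132 109  81  63]
 [246 245 245 245 245 245 240 238 244 245 207 135 136 110  72  63]
 [245 245 245 245 243 235 190 170 227 244 222 184 157 104  68  62]
 [245 245 245 245 228 140  45  44 169 236 245 247 210 110  74  61]
 [245 245 245 245 225 155 103  87 186 239 246 248 218 140  95  60]
 [245 245 245 246 245 235 208 190 231 245 246 250 219 118  85  61]
 [244 245 245 245 245 245 245 246 245 245 246 247 208 111  75  61]]
```

>>> jog_arm(
  increments=[
    [[0, -0.028, 0.016, 0, 0, 0, 255], [0.04, 0, 0, 0, 0, 0, 255], [0.04, 0, 0, 0, 0, 0, 255], [0.04, 0, 0, 0, 0, 0, 255], [0.04, 0, 0, 0, 0, 0, 255], [0.04, 0, 0, 0, 0, 0, 255], [0.04, 0, 0, 0, 0, 0, 255]],
  ],
)

```text
clock: 6.05
tcp_pos: [0.5086, 0.0202, -0.0124]
orientation: [-0.005, 0.998, -0.062, -0.001]
wrist_force: [-2.8, 3.3, 1.1]
finger_gap: -0.0001
grip_force: 2.5
```

```bash
cat >> h.py <<'E'
from scipy.optimize import minimize
def pose(guess):
    """block pose (fence frame: X,Y in m, angle rad from square) by matching the projected blue sides/white top in the scene picture"""
    c=cams.read_camera("scene"); hsv=cv2.cvtColor(c["pixels"],cv2.COLOR_RGB2HSV); p=c["pixels"].astype(int)
    top=(p.min(2)>190)&(p.max(2)-p.min(2)<40); blue=(hsv[...,0]>100)&(hsv[...,0]<125)&(hsv[...,1]>120)&(hsv[...,2]>50)
    yel=(hsv[...,0]>18)&(hsv[...,0]<32)&(hsv[...,1]>150)&(hsv[...,2]>90)
    S=2
    def mask(x):
        ca,sa=np.cos(x[2]),np.sin(x[2])
        def poly(xy,z):
            q=np.array([[x[0]+a*ca-b*sa,x[1]+a*sa+b*ca] for a,b in xy]); return proj(c,np.c_[F+q[:,:1]*n+q[:,1:]*t,np.full(len(q),z)])
        o=[(-.044,-.059),(.044,-.059),(.044,.059),(-.044,.059)]
        i=[(-.042,-.057),(.042,-.057),(.042,.057),(-.042,.057)]
        y=[(-.044,-.006),(.044,-.006),(.044,.006),(-.044,.006)]
        im=np.zeros((480*S,640*S),np.uint8)
        h=cv2.convexHull(np.float32(np.vstack([poly(o,0),poly(o,.036)])))
        for P,v in((h[:,0],1),(poly(i,.036),2),(poly(y,.036),3)): cv2.fillPoly(im,[np.int32(P*S*16+.5*S*16)],v,shift=4)
        return im
    obs=np.zeros((480,640),np.uint8); obs[blue]=1; obs[top]=2; obs[yel]=3
    o=cv2.resize(obs,None,fx=S,fy=S,interpolation=0)
    def cost(x):
        m=mask(x); w=(m>0); s=((o==m)&w).sum()-0.3*(w&(o!=m)&(o>0)).sum()-0.3*(w&(o==0)).sum()
        return -float(s)
    best=None
    for da in (-.5,-.2,0,.2,.5):
        r=minimize(cost,[guess[0],guess[1],guess[2]+da],method="Nelder-Mead",options=dict(initial_simplex=np.array([guess[0],guess[1],guess[2]+da])+np.array([[0,0,0],[.02,0,0],[0,.02,0],[0,0,.2]]),xatol=1e-4,fatol=1))
        if best is None or r.fun<best.fun: best=r
    m=mask(best.x); print("block X,Y mm",(best.x[:2]*1000).round(1),"ang",np.degrees(best.x[2]).round(1),"agree",round(((o==m)&(m>0)).sum()/(m>0).sum(),2))
    return c,best.x
E
cat > st.py <<'E'
import sys
from h import *
tool(); g=list(map(float,sys.argv[1:4])); pose([g[0]/1000,g[1]/1000,np.radians(g[2])]); tool()
E
python3 st.py -150 8 75
```

```text
t 6.05 tool XY(mm) [-180.6   46. ] z -12.4 yaw-8 -7.14 down [-0.001  0.01  -1.   ] F [-2.8  3.3  1.1]
block X,Y mm [-128.8   -5.9] ang 65.6 agree 0.83
t 6.1 tool XY(mm) [-177.9   45.8] z -12.0 yaw-8 -7.15 down [ 0.002  0.009 -1.   ] F [ 1.1  1.3 -1.2]
```

>>> jog_arm(
  increments=[
    [[-0.04, 0, 0, 0, 0, 0, 255], [0, 0, -0.088, 0, 0, 0, 255], [0, 0, -0.088, 0, 0, 0, 255], [0.138, 0.012, 0, 0, 0, 0, 255], [0.138, 0.012, 0, 0, 0, 0, 255], [0.138, 0.012, 0, 0, 0, 0, 255], [0.138, 0.012, 0, 0, 0, 0, 255], [0, 0, 0, 0, 0, 0, 255], [0, 0, 0.088, 0, 0, 0, 255], [0, 0, 0.088, 0, 0, 0, 255], [0, 0, 0, 0, 0, 0, 255]],
  ],
)

```text
clock: 7.2
tcp_pos: [0.6305, -0.0079, -0.0152]
orientation: [-0.005, 0.998, -0.063, -0.003]
wrist_force: [-0.5, -0.2, 0.2]
finger_gap: 0.0001
grip_force: 0.0
```

```bash
python3 st.py -129 -6 65
```

```text
t 7.2 tool XY(mm) [-56.   35.2] z -15.2 yaw-8 -7.17 down [-0.005  0.009 -1.   ] F [-0.5 -0.2  0.2]
block X,Y mm [-125.8   -6.5] ang 63.1 agree 0.29
t 7.25 tool XY(mm) [-54.8  35.2] z -13.6 yaw-8 -7.16 down [-0.003  0.009 -1.   ] F [ 0.5 -0.3  1. ]
```

>>> jog_arm(
  increments=[
    [[-0.006, 0.013, 0, 0, 0, 0, 255], [-0.006, 0.013, 0, 0, 0, 0, 255], [0, 0.039, 0, 0, 0, 0, 255], [-0.0044, 0.039, 0, 0, 0, 0, 255], [-0.008, 0.038, 0, 0, 0, 0, 255], [-0.012, 0.037, 0, 0, 0, 0, 255], [-0.016, 0.036, 0, 0, 0, 0, 255], [-0.019, 0.034, 0, 0, 0, 0, 255], [0, 0, 0, 0, 0, 0, 255]],
  ],
)

```text
clock: 8.15
tcp_pos: [0.6078, -0.0696, -0.0128]
orientation: [-0.004, 0.998, -0.063, -0.0]
wrist_force: [0.3, 0.1, 1.0]
finger_gap: -0.0002
grip_force: 0.6
```

```bash
python3 st.py -143 -21 32
```

```text
t 8.15 tool XY(mm) [-69.8 -29.1] z -12.8 yaw-8 -7.28 down [ 0.     0.008 -1.   ] F [0.3 0.1 1. ]
block X,Y mm [-139.9  -23.1] ang 27.7 agree 0.27
t 8.2 tool XY(mm) [-70.2 -28.4] z -13.2 yaw-8 -7.26 down [-0.001  0.008 -1.   ] F [ 1.6 -0.3 -0.1]
```

>>> jog_arm(
  increments=[
    [[0.028, -0.016, 0, 0, 0, 0, 255], [0, 0, -0.088, 0, 0, 0, 255], [0, 0, -0.088, 0, 0, 0, 255], [-0.0853, 0.1173, 0, 0, 0, 0, 255], [-0.0853, 0.1173, 0, 0, 0, 0, 255], [-0.0853, 0.1173, 0, 0, 0, 0, 255], [0, 0, 0, 0, 0, 0, 255], [0, 0, 0.088, 0, 0, 0, 255], [0, 0, 0.088, 0, 0, 0, 255], [0, 0, 0, 0, 0, 0, 255]],
  ],
)

```text
clock: 9.2
tcp_pos: [0.5392, -0.1421, -0.0167]
orientation: [-0.006, 0.998, -0.062, -0.003]
wrist_force: [-1.0, -0.0, 0.2]
finger_gap: 0.0003
grip_force: 0.0
```

```bash
python3 st.py -140 -23 28
```

```text
t 9.2 tool XY(mm) [-127.7 -110.4] z -16.7 yaw-8 -7.13 down [-0.006  0.012 -1.   ] F [-1.  -0.   0.2]
block X,Y mm [-140.8  -23. ] ang 28.4 agree 0.41
t 9.25 tool XY(mm) [-126.6 -110.7] z -15.2 yaw-8 -7.12 down [-0.004  0.011 -1.   ] F [ 0.  -0.8  0.5]
```

>>> jog_arm(
  increments=[
    [[-0.013, -0.025, 0, 0, 0, 0, 255], [-0.0106, -0.0258, 0, 0, 0, 0, 255], [-0.0106, -0.0258, 0, 0, 0, 0, 255], [-0.0106, -0.0258, 0, 0, 0, 0, 255], [-0.0106, -0.0258, 0, 0, 0, 0, 255], [0, 0, 0, 0, 0, 0, 255], [0.03, 0.06, 0, 0, 0, 0, 255], [0, 0, -0.09, 0, 0, 0, 255], [0, 0, -0.09, 0, 0, 0, 255]],
  ],
)

```text
clock: 10.15
tcp_pos: [0.5375, -0.1275, 0.0315]
orientation: [-0.005, 0.998, -0.063, -0.0]
wrist_force: [1.1, 0.3, 0.3]
finger_gap: 0.0002
grip_force: 0.0
```

```bash
python3 st.py -147 -5 17
```

```text
t 10.15 tool XY(mm) [-131.4  -96.2] z 31.5 yaw-8 -7.21 down [-0.    0.01 -1.  ] F [1.1 0.3 0.3]
block X,Y mm [-143.2   -0.3] ang 21.4 agree 0.42
t 10.2 tool XY(mm) [-128.6  -96.8] z 35.7 yaw-8 -7.2 down [ 0.006  0.008 -1.   ] F [ 0.4 -0.   1.7]
```

>>> jog_arm(
  increments=[
    [[-0.105, -0.097, -0.03, 0, 0, 0, 87], [-0.105, -0.097, -0.03, 0, 0, 0, 87], [-0.105, -0.097, 0, 0, 0, 0, 87], [-0.105, -0.097, 0, 0, 0, 0, 87], [0, 0, 0, 0, 0, 0, 87]],
  ],
)

```text
clock: 10.7
tcp_pos: [0.4419, -0.0151, 0.0471]
orientation: [-0.005, 0.998, -0.061, -0.002]
wrist_force: [-0.5, -0.7, 0.1]
finger_gap: 0.0563
grip_force: 0.0
```

Run:
```python
from h import *
tool(); print(env.get_state()["finger_gap"])
c=cams.read_camera("top")
im=cv2.imread("pics/top0.png")[:,:,::-1].astype(int)
def line(c,img,cols,seedrow,up,z):
    q=[]
    for u in cols:
        g=img[:,u].min(1) if False else img[:,u,0]
        r=int(seedrow(u))
        rng=range(r,r-14,-1) if up else range(r,r+14)
        s=-1 if up else 1
        for v in rng:
            if g[v]>=160>g[v+s]:
                q.append((u,v+s*(g[v]-160)/(g[v]-g[v+s]))); break
    p=plane(c,q,z)[:,:2]; vx,vy,x0,y0=cv2.fitLine(p.astype(np.float32),cv2.DIST_HUBER,0,.001,1e-4)[:,0]
    a=np.degrees(np.arctan2(vy,vx))%180; return a,x0,y0,len(q)
cols=[u for u in range(312,425) if min(abs(u-k) for k in(321,345,393,416))>5]
mid=lambda u:175+(u-368)*.16
for up in(True,False):
    a,x,y,k=line(c,im,cols,mid,up,.028); print("top",up,round(a,2),k,(ff([x,y])*1000).round(1))
s=cams.read_camera("scene"); si=s["pixels"].astype(int)
# near the camera lower edge is the bright front top edge; upper edge = working-face top edge
cols=[u for u in range(212,335) if min(abs(u-k) for k in(221,247,273,299,325))>6]
a,x,y,k=line(s,si,cols,lambda u:300+(u-273)*.03,True,.028); print("scene working edge",round(a,2),k,(ff([x,y])*1000).round(1))
pose([-.143,0,np.radians(21)])
```

```text
t 10.7 tool XY(mm) [-241.7    1.8] z 47.1 yaw-8 -7.02 down [-0.003  0.011 -1.   ] F [-0.5 -0.7  0.1]
0.05634937562227863
top True 82.1 69 [13.9  5.9]
top False 82.08 69 [-17.6  -2.5]
scene working edge 82.07 58 [-17.7  -2.9]
block X,Y mm [-143.4   -0.4] ang 21.5 agree 0.87
```

>>> jog_arm(
  increments=[
    [[0, 0, 0.087, 0, 0, 0.005, 87], [0, 0, 0.087, 0, 0, 0, 87], [0, 0, 0.087, 0, 0, 0, 87], [0, 0, 0, 0, 0, 0, 87], [0.06, 0, 0, 0, 0, 0, 87], [0.03, 0, 0, 0, 0, 0, 87], [0.03, 0, 0, 0, 0, 0, 87], [0.03, 0, 0, 0, 0, 0, 87], [0.03, 0, 0, 0, 0, 0, 87], [0.03, 0, 0, 0, 0, 0, 87], [0.03, 0, 0, 0, 0, 0, 87], [0, 0, 0, 0, 0, 0, 87]],
  ],
)

```text
clock: 12.05
tcp_pos: [0.5073, -0.0259, -0.0174]
orientation: [-0.004, 0.998, -0.07, 0.002]
wrist_force: [0.5, 0.1, -1.2]
finger_gap: 0.0565
grip_force: 0.0
```

```bash
python3 st.py -125 0 2
```

```text
t 12.05 tool XY(mm) [-1.754e+02  1.000e-01] z -17.4 yaw-8 -8.07 down [ 0.004  0.008 -1.   ] F [ 0.5  0.1 -1.2]
block X,Y mm [-118.5   -7.9] ang 5.7 agree 0.78
t 12.1 tool XY(mm) [-175.6    0. ] z -17.3 yaw-8 -8.08 down [ 0.004  0.008 -1.   ] F [ 0.5 -0.3  1.3]
```

>>> jog_arm(
  increments=[
    [[0.02, 0, 0, 0, 0, 0, 87], [0.02, 0, 0, 0, 0, 0, 87], [0.02, 0, 0, 0, 0, 0, 87], [0, 0, 0, 0, 0, 0, 87]],
  ],
)

```text
clock: 12.5
tcp_pos: [0.5202, -0.0274, -0.0177]
orientation: [-0.005, 0.998, -0.07, 0.0]
wrist_force: [-1.4, 0.5, 0.1]
finger_gap: 0.0563
grip_force: 0.9
```

```bash
python3 st.py -105 -8 1
```

```text
t 12.5 tool XY(mm) [-162.4    0.5] z -17.7 yaw-8 -8.07 down [ 0.001  0.009 -1.   ] F [-1.4  0.5  0.1]
block X,Y mm [-110.2  -11.2] ang 0.0 agree 0.76
t 12.55 tool XY(mm) [-162.4    0.4] z -17.7 yaw-8 -8.06 down [ 0.002  0.009 -1.   ] F [-1.8  1.3 -0.8]
```

>>> jog_arm(
  increments=[
    [[-0.08, 0, 0, 0, 0, 0, 87], [0, 0, -0.132, 0, 0, 0, 87], [0, 0, -0.132, 0, 0, 0, 255], [0.096, 0.14, 0, 0, 0, 0, 255], [0.096, 0.14, 0, 0, 0, 0, 255], [0.096, 0.14, 0, 0, 0, 0, 255], [0, 0, 0, 0, 0, 0, 255], [0, 0, 0, 0, 0, 0, 255], [0, 0, 0.122, 0, 0, 0, 255], [0, 0, 0.122, 0, 0, 0, 255], [0, 0, 0, 0, 0, 0, 255], [0, -0.04, 0, 0, 0, 0, 255]],
  ],
)

```text
clock: 13.75
tcp_pos: [0.5573, -0.1283, -0.0135]
orientation: [-0.005, 0.997, -0.071, -0.0]
wrist_force: [-0.5, -0.4, 1.0]
finger_gap: 0.0002
grip_force: 0.0
```

```bash
python3 st.py -110 -11 0
```

```text
t 13.75 tool XY(mm) [-111.7  -94.3] z -13.5 yaw-8 -8.09 down [-0.     0.009 -1.   ] F [-0.5 -0.4  1. ]
block X,Y mm [-110.1  -11.1] ang 0.1 agree 0.34
t 13.8 tool XY(mm) [-110.8  -92.5] z -12.5 yaw-8 -8.0 down [ 0.002  0.01  -1.   ] F [0.6 0.5 1.2]
```

>>> jog_arm(
  increments=[
    [[0, -0.02, 0, 0, 0, 0, 255], [0, -0.02, 0, 0, 0, 0, 255], [0, -0.021, 0, 0, 0, 0, 255], [0, -0.021, 0, 0, 0, 0, 255], [0, 0, 0, 0, 0, 0, 255], [0, 0.08, 0, 0, 0, 0, 255], [0, 0, -0.12, 0, 0, 0, 255], [0, 0, -0.12, 0, 0, 0, 87]],
  ],
)

```text
clock: 14.6
tcp_pos: [0.5568, -0.1285, 0.0462]
orientation: [-0.005, 0.997, -0.071, -0.001]
wrist_force: [0.4, -0.3, 0.8]
finger_gap: 0.0133
grip_force: 0.0
```

```bash
python3 st.py -110 0 0
```

```text
t 14.6 tool XY(mm) [-112.1  -94.5] z 46.2 yaw-8 -8.1 down [-0.001  0.011 -1.   ] F [ 0.4 -0.3  0.8]
block X,Y mm [-110.3   -2.3] ang 0.2 agree 0.37
t 14.65 tool XY(mm) [-108.3  -95.1] z 52.1 yaw-8 -8.08 down [ 0.007  0.008 -1.   ] F [ 1.4 -0.2  3.2]
```

>>> jog_arm(
  increments=[
    [[-0.1, -0.124, 0, 0, 0, 0, 87], [-0.1, -0.124, 0, 0, 0, 0, 87], [-0.1, -0.124, 0, 0, 0, 0, 87], [0, 0, 0, 0, 0, 0, 87], [0, 0, 0.088, 0, 0, 0, 87], [0, 0, 0.088, 0, 0, 0, 87], [0, 0, 0.088, 0, 0, 0, 87], [0, 0, 0, 0, 0, 0, 87], [0.06, 0, 0, 0, 0, 0, 87], [0.03, 0, 0, 0, 0, 0, 87], [0.03, 0, 0, 0, 0, 0, 87], [0.03, 0, 0, 0, 0, 0, 87], [0.03, 0, 0, 0, 0, 0, 87], [0.03, 0, 0, 0, 0, 0, 87], [0, 0, 0, 0, 0, 0, 87]],
  ],
)

```text
clock: 16.15
tcp_pos: [0.549, -0.0331, -0.0183]
orientation: [-0.005, 0.998, -0.07, -0.0]
wrist_force: [-1.3, 0.3, 0.8]
finger_gap: 0.0562
grip_force: 0.9
```

```bash
python3 st.py -78 0 0
```

```text
t 16.15 tool XY(mm) [-133.1   -1.2] z -18.3 yaw-8 -8.07 down [ 0.001  0.009 -1.   ] F [-1.3  0.3  0.8]
block X,Y mm [-80.5  -1.9] ang 0.4 agree 0.71
t 16.2 tool XY(mm) [-133.1   -1.2] z -18.3 yaw-8 -8.06 down [ 0.001  0.009 -1.   ] F [-1.6  1.   1. ]
```

>>> jog_arm(
  increments=[
    [[0.016, 0, 0, 0, 0, 0, 87], [0.016, 0, 0, 0, 0, 0, 87], [0.016, 0, 0, 0, 0, 0, 87], [0.012, 0, 0, 0, 0, 0, 87], [0.006, 0, 0, 0, 0, 0, 87], [0.006, 0, 0, 0, 0, 0, 87], [0, 0, 0, 0, 0, 0, 87]],
  ],
)

```text
clock: 16.9
tcp_pos: [0.565, -0.0353, -0.0187]
orientation: [-0.005, 0.998, -0.07, -0.001]
wrist_force: [-4.5, 1.1, 2.9]
finger_gap: 0.056
grip_force: 2.7
```

```bash
python3 st.py -62 0 0
```

```text
t 16.9 tool XY(mm) [-117.    -1.1] z -18.7 yaw-8 -8.06 down [-0.002  0.009 -1.   ] F [-4.5  1.1  2.9]
block X,Y mm [-65.3  -1.7] ang 0.1 agree 0.56
t 16.95 tool XY(mm) [-116.9   -1.1] z -18.7 yaw-8 -8.06 down [-0.002  0.009 -1.   ] F [-5.9  0.5  3.7]
```

>>> jog_arm(
  increments=[
    [[0.006, 0, 0, 0, 0, 0, 87], [0.006, 0, 0, 0, 0, 0, 87], [0, 0, 0, 0, 0, 0, 87]],
  ],
)

```text
clock: 17.25
tcp_pos: [0.5664, -0.0355, -0.0189]
orientation: [-0.005, 0.998, -0.07, -0.003]
wrist_force: [-8.7, 1.1, 6.0]
finger_gap: 0.0564
grip_force: 4.5
```

```bash
python3 st.py -62 0 0
```

```text
t 17.25 tool XY(mm) [-115.6   -1.1] z -18.9 yaw-8 -8.05 down [-0.004  0.01  -1.   ] F [-8.7  1.1  6. ]
block X,Y mm [-25.8  -2.9] ang -2.4 agree 0.54
t 17.3 tool XY(mm) [-115.6   -1.1] z -18.9 yaw-8 -8.06 down [-0.004  0.01  -1.   ] F [-9.1  0.3  6. ]
```

>>> jog_arm(
  increments=[
    [[0.008, 0, 0, 0, 0, 0, 87], [0.008, 0, 0, 0, 0, 0, 87], [0, 0, 0, 0, 0, 0, 87]],
  ],
)

```text
clock: 17.6
tcp_pos: [0.5661, -0.0353, -0.0196]
orientation: [-0.005, 0.998, -0.07, -0.006]
wrist_force: [-18.1, 1.6, 11.8]
finger_gap: 0.0562
grip_force: 8.9
```

>>> jog_arm(
  increments=[
    [[-0.03, 0, 0, 0, 0, 0, 87], [-0.09, 0, 0, 0, 0, 0, 87], [0, 0, -0.15, 0, 0, 0, 87], [0, 0, -0.15, 0, 0, 0, 87], [-0.1, 0, -0.15, 0, 0, 0, 87], [-0.15, 0, -0.15, 0, 0, 0, 87], [0, 0.19, 0, 0, 0, 0, 87], [0, 0.19, 0, 0, 0, 0, 87], [0, 0.19, 0, 0, 0, 0, 87], [0, 0.19, 0, 0, 0, 0, 87], [0, 0.19, 0, 0, 0, 0, 87], [0, 0, 0, 0, 0, 0, 87]],
  ],
)

```text
clock: 18.8
tcp_pos: [0.4512, -0.2668, 0.1277]
orientation: [-0.002, 0.997, -0.074, 0.002]
wrist_force: [-0.2, 0.4, -0.4]
finger_gap: 0.0561
grip_force: 0.0
```

Run:
```python
from h import *
tool(); c=cams.read_camera("top"); s=cams.read_camera("scene")
a=cv2.resize(c["pixels"][110:290,240:500],(780,540)); cv2.imwrite("pics/end.png",a[:,:,::-1])
p=s["pixels"].astype(int); g=p[...,0]
pose([-.062,-.002,0])
for n_,u,z in(("post",(474,250),.0),): pass
```

```text
t 18.8 tool XY(mm) [-197.4 -246.2] z 127.7 yaw-8 -8.46 down [ 0.005  0.004 -1.   ] F [-0.2  0.4 -0.4]
block X,Y mm [-62.7  -2.2] ang -0.0 agree 0.7
```

View pics/end.png

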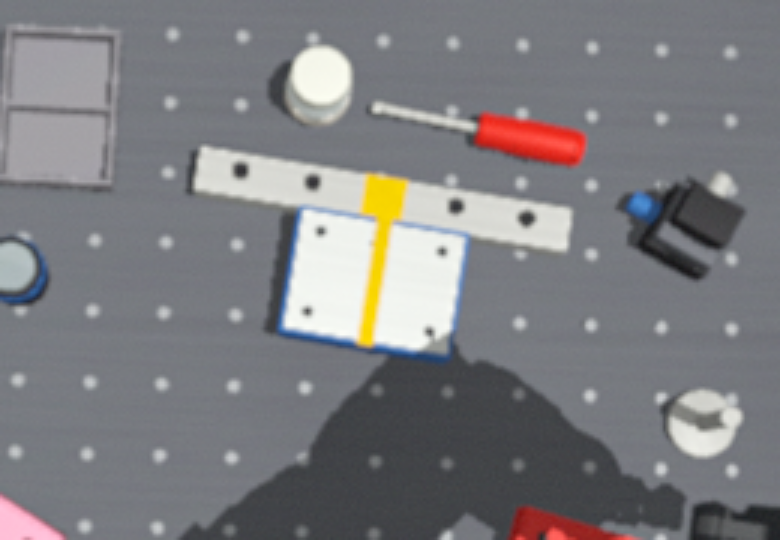

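The picture shows the block flush against the fence. Its yellow line, at about (378,225), sits inside the band, and the bystanders haven't moved.

```bash
python3 -c "
from workcell import ticket
print(ticket.hand_in())"
```

```text
the job is handed in; nothing more can be done
None
```

The block was walked round until square and slid flush against the fence, with its yellow line inside the yellow band. The hand is clear, nothing else looks moved, and the job is handed in at about 19 s; hand-in gave no pass/fail result.

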